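Open the quick clamp on the bike bench

ROBOT

A 7-joint arm with a two-finger parallel gripper is mounted at the origin on the work surface. World frame = base frame: x ahead of the robot, y to its left, z up, the work surface at z = 0. Lengths are in m, angles in rad, forces in N, time in s.
With the tool pointing down it reaches from about 0.425 to 0.875 m from the base axis. Payload 4.7 kg.
Tool frame: the origin (TCP) lies on the centre line of the jaws, within the pads' length; the fingertips stand 22 mm ahead of it and the grasp point (between the pads) lies 3 mm ahead of it (ctrl.tcp_to_tips is the z of the fingertips in the tool frame, in m); z points along the fingers, y is the direction in which the jaws open and shut (so a half turn about z gives the same grasp; the last joint's range is limited). The gripper opens to 87 mm and grips with 3 to 60 N. Pads are 19 mm wide; open, the fingers measure 117 mm over their backs; the gripper's body (75 mm by 190 mm) begins 51 mm behind the grasp point.
Start: joints at [-1.143, 0.321, -0.07, 1.45, 0.023, 1.371, -0.057], TCP at [0.261, 0.595, 0.245] pointing down, gripper open.
Joint ranges: [-2.86, 2.86], [-0.3, 2.09], [-1.38, 1.24], [0.06, 2.45], [-1.56, 4.7], [0.09, 2.05], [-2.69, 2.69]. Speed limits (rad/s): [2.57, 2.57, 3.14, 3.14, 3.14, 3.14, 3.14].

INTERFACE

Orientations are given as a rotation vector (axis times angle).
In Python, from bench import ctrl, cams gives the robot as it stands.
- The arm moves only by the tool move_arm, never from a script. Its argument "deltas" is a list of rows, each an object with "linear": the shift along the tool's x, y, z as a fraction of full scale, a list of three; "turn": the turn, a rotation vector about the tool's x, y, z as a fraction of full scale, a list of three; "claw": the closure, from 0 (fully open) to 1 (shut). In form: [{"linear": [tx, ty, tz], "turn": [wx, wy, wz], "claw": claw}, ...]. A call has 1 to 20 rows; each row shifts and turns the commanded pose from where the row before left it, along the tool's axes as they then stand; what a row does not reach is not made up. Full scale, the value 1, is 0.03 m for a shift and 4 degrees for a turn. A row lasts 1/12 s, in which the tool goes at most 41.7 mm and 7.16 degrees, less where a joint would pass 70% of its speed; a pose out of reach is approached as far as the arm can. A call with a number of a shift or a turn outside -1 to 1 is refused whole. A call with a gripper value outside its range is refused whole. The fingers move at their own pace and stop on an object; "grip_force" is the grip in N (left out, the last holds). Time passes only in rows, so rows that do not move let the fingers close. It gives the time, the measured TCP pose, the force and the opening at its end, in the units of the state.
- ctrl.get_state(): the state, without advancing time (a new reading comes with each control period).
- cams.get_image(name): name is "side" or "top"; returns a dict with "image" (400x640x3 uint8, red, green, blue), "K" (3x3 intrinsics, pixels), "k1" (the pictures are not rectified: a ray, as slopes to the right and down, at radius r is drawn at 1 + k1 r^2 times it, then the intrinsics apply), "world_from_camera" (4x4, takes a point from camera to world coordinates). Camera axes: x right, y down, z forward; pixel columns grow to the right and rows downward; lengths in m; the calibration is good to about 2 mm. A picture is of the moment at which its call begins. There is no depth.
- ctrl.close_job(): hands the job in, once; it reports no verdict.
The state is a dict: "time": time; "joint_positions": joint angles; "qd": joint speeds; "joint_torque": joint torques, N m; "position": TCP position; "tool_rot": TCP orientation; "ft_force": force on the tool from outside, world axes, zero at the start; "torque": the same for the moment, N m; "grip_width": opening from 0.0 (shut) to 1.0 (fully open).
Only numpy, scipy, OpenCV 4.12 (cv2) and the standard library are available. Lean on these libraries where they do the work, as an engineer would, in place of code of your own. Each camera call takes 0.05 s, during which the arm holds its last target. There are 200 camera calls.

TASK

Open the blue quick clamp to free the silver wheel hub: with the fingertips press its red ratchet release right down and, keeping it pressed, push the sliding jaw along its bar, away from the hub, all the way back to the yellow end stop, then let go. Leave the hub standing where it is and do not disturb the bottle, the jar or the screwdriver.

Things in the scene. Friction and masses are not known exactly. Their poses are not given: they have to be found in the camera images.
- clamp: Bench quick clamp, bolted down. Origin on the bench under the bar's centre line; y along the bar, the way the jaw opens; z up. Grey base plate 12 mm thick, x -90 to 30, y -166 to 206 mm. Black bar 16 mm wide, z 26 to 46 mm, steel teeth (10 mm pitch) on its +x side. Blue fixed jaw: face at y -130 mm. Yellow end stop from y 174 mm. Both 62 mm high. Jaws and hub lie to -x of the bar.
- jaw (a joint): Travel (m) of the blue sliding jaw along the clamp's +y: 0 = 70 mm between the jaw faces, 0.16 = its carriage touches the yellow end stop (hard limit). Starts at 0 to 0.05. The ratchet stops it opening unless the red release is down; then it slides with 3 N friction plus 25 N per m/s, and stays where left. Carriage 66 mm long, top 60 mm above the bench.
- release (a joint): Travel (m) of the red release pad straight down: 0 = up, 0.010 = fully down (hard limit). Spring: 3 N to start it, 7 N at the bottom; it springs back when let go. From about 0.005 down the pawl clears the teeth and the jaw is free. Let go, it may stay up to 0.005 down where the pawl rests on a tooth.
- release_top (a point): Centre of the top face of the red release pad (36 mm across the bar, 30 mm along it), which rides on the sliding jaw over the bar: 80 mm above the bench when up, 70 mm fully down. Nothing of the jaw beside it to -y or either x side is above 62 mm; to +y the face of the blue push lip stands 18 mm from this point.
- lip_face (a point): Point on the blue push lip's flat upright face (looks to the clamp's -y), on its centre line, 95 mm above the bench. The lip is part of the sliding jaw, 48 mm wide across the bar, 14 mm thick, top 106 mm above the bench. Pushing this face towards the clamp's +y moves the jaw.
- hub: Loose silver bicycle wheel hub standing on end on the clamp's base plate between the jaws, 66 mm tall, 56 mm across its flanges, 0.25 kg. Origin at the centre of its underside, z up. To be left alone.
- lube: Loose green lubricant bottle, 36 mm across, 120 mm tall, standing on the bench beyond the fixed jaw. Origin at the centre of its underside. To be left alone.
- grease: Loose white jar with a dark lid, 68 mm across, 45 mm tall, on the bench on the +x side of the clamp. Origin at the centre of its underside. To be left alone.
- driver: Loose blue-handled screwdriver lying on the bench beyond the yellow end stop, about 200 mm long along its x. Origin under its middle, on the bench. To be left alone.

How it is judged:
By the outcome, as a careful person would: the job done as asked, in the order asked, and still so for the second after the job is handed in, with the robot touching nothing.
It also fails if it takes over 32 s, if anything falls off the work surface, if the arm or the gripper's body presses on something with over 40 N, if the wrist force passes 120 N, or if a joint passes its speed limit or range.

## Working session

There is one attempt and no reset: what is moved stays moved. The work goes in short steps, Python scripts to look and compute and a tool call to move; the robot and the scene stay as the last step left them, time stands still between calls to the robot, and variables do not carry over. Pictures are saved under pics/ and viewed, about 8 in all and at most 12, crops included, and the job is handed in when it is done.

Besides the shell and the picture viewer there is one more tool, called after "Call:" by a JSON object that holds its "name" and its "arguments", one argument or row to a line. move_arm: Moves the arm, as the interface text tells. Shift numbers are shares of 0.03 m and turn numbers shares of 4 degrees, none past 1 either way. Its arguments: {"type":"object","properties":{"deltas":{"type":"array"},"grip_force":{"type":"number"}},"required":["deltas"]}

```bash
mkdir -p pics; cat > h.py <<'E'
import numpy as np, cv2
from bench import ctrl, cams
def ray(im,u,v):
    K=im['K'];d=np.array([im['k1'],0,0,0,0],float)
    p=cv2.undistortPoints(np.array([[[u,v]]],float),K,d)[0,0]
    T=im['world_from_camera'];return T[:3,3],T[:3,:3]@np.array([p[0],p[1],1])
def atz(im,u,v,z):
    o,d=ray(im,u,v);return o+d*(z-o[2])/d[2]
def proj(im,P):
    T=np.linalg.inv(im['world_from_camera']);P=np.atleast_2d(P).astype(float)
    q=cv2.projectPoints(P,cv2.Rodrigues(T[:3,:3])[0],T[:3,3],im['K'],np.array([im['k1'],0,0,0,0],float))[0]
    return q[:,0]
def snap(n,name):
    im=cams.get_image(n);cv2.imwrite(f'pics/{name}.png',im['image'][:,:,::-1]);return im
E
python3 - <<'E'
from h import *
import pickle
d={n:snap(n,n+'0') for n in('side','top')}
pickle.dump(d,open('i0.pkl','wb'))
for n in d: print(n,d[n]['K'],d[n]['k1'],d[n]['world_from_camera'].round(3))
s=ctrl.get_state();print(s,ctrl.tcp_to_tips)
E
```

```text
side [[416.65991381   0.         318.47918759]
 [  0.         416.65991381 198.89263014]
 [  0.           0.           1.        ]] -0.0688208806453738 [[-0.996 -0.055  0.071  0.524]
 [-0.09   0.61  -0.787  0.776]
 [ 0.    -0.79  -0.613  0.65 ]
 [ 0.     0.     0.     1.   ]]
top [[437.82737943   0.         311.37222342]
 [  0.         437.82737943 201.40331457]
 [  0.           0.           1.        ]] -0.05650999212499704 [[-0.006 -0.993  0.122  0.445]
 [-1.     0.008  0.015  0.012]
 [-0.016 -0.122 -0.992  1.192]
 [ 0.     0.     0.     1.   ]]
{'time': 0.1, 'joint_positions': array([-1.14287856,  0.32172655, -0.07008512,  1.45154159,  0.02261364,
        1.37079956, -0.05693042]), 'qd': array([-0.00106553, -0.0011291 ,  0.00110868, -0.00335574, -0.00224513,
        0.00063019, -0.00038999]), 'joint_torque': array([ 1.87706896e-04, -4.92572808e+01, -4.05569477e-01, -3.13401675e+01,
       -6.42823800e-02,  3.94723972e-02,  5.46696845e-05]), 'position': array([0.26123442, 0.59469996, 0.24359109]), 'tool_rot': array([-6.45344882e-01, -3.07434648e+00,  2.62437721e-03]), 'ft_force': array([-1.07990642,  0.24447442, -0.18163808]), 'torque': array([-0.00058522,  0.03775726, -0.00769367]), 'grip_width': 1.0008371741091246} 0.022
```

View pics/top0.png

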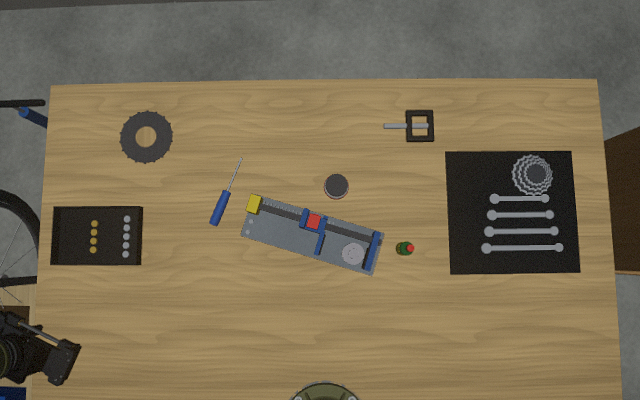

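View pics/side0.png

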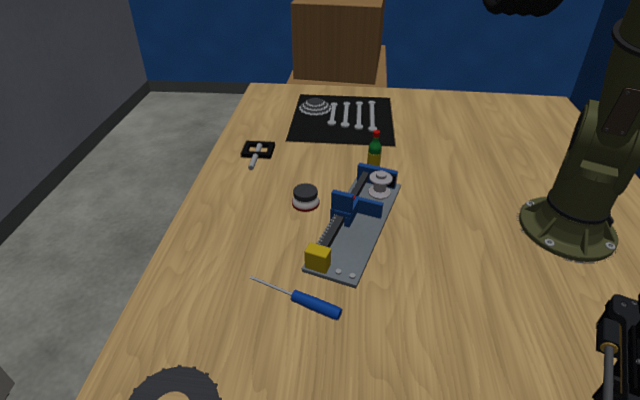

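The top view shows the yellow stop at (254,204), the red pad at (314,222), the fixed jaw at (374,250), the hub at (353,253), the jar at (337,186), the bottle at (405,248) and the screwdriver at (225,195). Next I'll enlarge both views.

```bash
python3 - <<'E'
import cv2
a=cv2.imread('pics/top0.png')[185:285,235:395]; cv2.imwrite('pics/t1.png',cv2.resize(a,None,fx=5,fy=5,interpolation=cv2.INTER_CUBIC))
a=cv2.imread('pics/side0.png')[155:290,290:410]; cv2.imwrite('pics/s1.png',cv2.resize(a,None,fx=4.4,fy=4.4,interpolation=cv2.INTER_CUBIC))
E
```

```text
(no output)
```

View pics/t1.png

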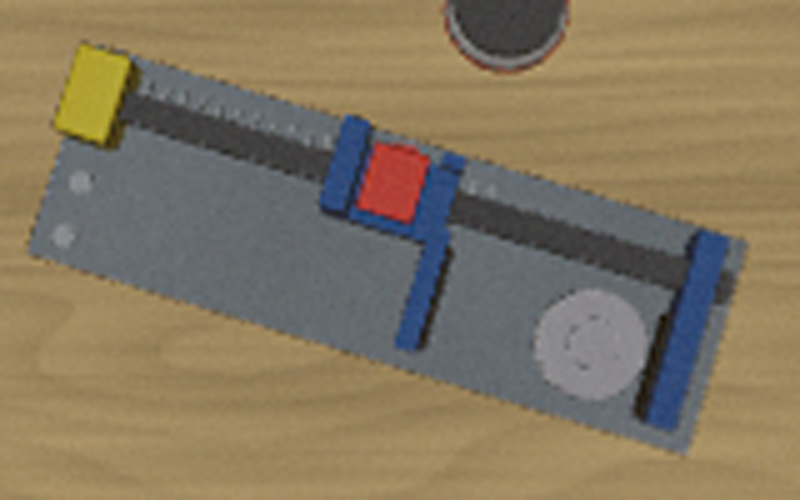

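View pics/s1.png

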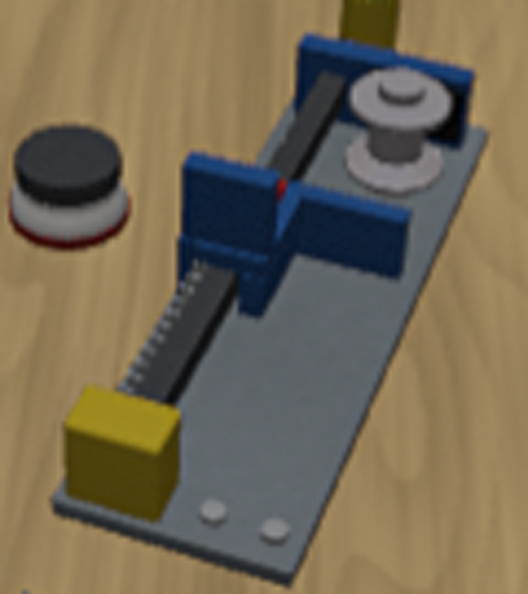

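The crop gives plate corners in the top view at (30,255), (688,455) and (748,240), and the red pad centred near (394,182). The side crop puts corners at (290,570), (55,503) and (487,130), with the lip top edge running from (190,155) to (280,178). I'll fit the clamp pose from both views together.

```bash
cat >fit.py <<'E'
from h import *
import pickle
from scipy.optimize import least_squares
d=pickle.load(open('i0.pkl','rb'))
t=lambda u,v:((u+.5)/5-.5+235,(v+.5)/5-.5+185)
s=lambda u,v:((u+.5)/4.4-.5+290,(v+.5)/4.4-.5+155)
# view, clamp point mm, jaw-moving?, pixel
O=[('top',(-90,206,12),0,t(30,253)),('top',(-90,-166,12),0,t(688,452)),('top',(30,-166,12),0,t(748,240)),
('side',(-90,206,12),0,s(290,572)),('side',(30,206,12),0,s(55,503)),('side',(-90,-166,12),0,s(487,130)),
('top',(0,174,62),0,t(119,98)),
('top',(0,-18,80),1,t(394,182)),('top',(24,0,106),1,t(371,124)),('top',(-24,0,106),1,t(345,216)),
('side',(24,14,106),1,s(190,157)),('side',(-24,14,106),1,s(278,179))]
def W(p,P,m):
    x,y,a,j=p;P=np.array(P,float)/1000
    if m:P[1]+=j
    c,n=np.cos(a),np.sin(a);return np.array([x+c*P[0]-n*P[1],y+n*P[0]+c*P[1],P[2]])
def f(p): return np.concatenate([proj(d[v],W(p,P,m))[0]-px for v,P,m,px in O])
if __name__=='__main__':
    r=least_squares(f,[.5,.1,-.25,.03],loss='soft_l1')
    print(r.x);print(f(r.x).reshape(-1,2).round(1))
    np.save('clamp.npy',r.x);p=r.x
    print('rel',W(p,(0,-18,80),1),'lip',W(p,(0,0,95),1),'end rel',W(p,(0,142,80),0))
    print('hub',atz(d['top'],*t(592,343),.078))
    y=W(p,(0,1000,0),0)-W(p,(0,0,0),0);st=ctrl.get_state()
    from scipy.spatial.transform import Rotation as R
    M=R.from_rotvec(st['tool_rot']).as_matrix();print('clamp y',y,'\ntool',M.round(3))
E
python3 fit.py
```

```text
[ 0.52353459  0.00226903 -0.29807248  0.03975227]
[[-1.3  0.4]
 [-0.2  0.8]
 [-0.  -0.1]
 [ 0.9  0.1]
 [-1.  -1.2]
 [ 0.1 -0.9]
 [-0.4  1. ]
 [ 0.5  0.4]
 [ 0.8 -0.1]
 [ 0.4 -0.1]
 [-1.8  0.7]
 [-1.   0.8]]
rel [0.52992276 0.02306212 0.08      ] lip [0.53520897 0.0402684  0.095     ] end rel [0.5652369  0.13800745 0.08      ]
hub [ 0.44865781 -0.07530242  0.078     ]
clamp y [0.29367822 0.95590434 0.        ] 
tool [[-0.916  0.402 -0.001]
 [ 0.402  0.916 -0.002]
 [-0.    -0.002 -1.   ]]
```

The fit residuals are about 1 px. Pad centre is (0.530, 0.023), jaw travel is about 0.040 m, and the clamp yaw is −17.1°. Next I'll close the fingers and move high above the pad.

Call:
{"name": "move_arm", "arguments": {
  "deltas": [
    {"linear":[-0.4,-0.35,0],"turn":[0,0,0],"claw":1},
    {"linear":[-0.8,-0.7,0],"turn":[0,0,0],"claw":1},
    {"linear":[-0.8,-0.7,0],"turn":[0,0,0],"claw":1},
    {"linear":[-0.8,-0.7,0],"turn":[0,0,0],"claw":1},
    {"linear":[-0.8,-0.7,0],"turn":[0,0,0],"claw":1},
    {"linear":[-0.8,-0.7,0],"turn":[0,0,0],"claw":1},
    {"linear":[-0.8,-0.7,0],"turn":[0,0,0],"claw":1},
    {"linear":[-0.8,-0.7,0],"turn":[0,0,0],"claw":1},
    {"linear":[-0.8,-0.7,0],"turn":[0,0,0],"claw":1},
    {"linear":[-0.8,-0.7,0],"turn":[0,0,0],"claw":1},
    {"linear":[-0.8,-0.7,0],"turn":[0,0,0],"claw":1},
    {"linear":[-0.8,-0.7,0],"turn":[0,0,0],"claw":1},
    {"linear":[-0.8,-0.7,0],"turn":[0,0,0],"claw":1},
    {"linear":[-0.8,-0.7,0],"turn":[0,0,0],"claw":1},
    {"linear":[-0.8,-0.7,0],"turn":[0,0,0],"claw":1},
    {"linear":[-0.8,-0.7,0],"turn":[0,0,0],"claw":1},
    {"linear":[-0.8,-0.7,0],"turn":[0,0,0],"claw":1},
    {"linear":[-0.8,-0.7,0],"turn":[0,0,0],"claw":1},
    {"linear":[-0.8,-0.7,0],"turn":[0,0,0],"claw":1},
    {"linear":[-0.8,-0.7,0],"turn":[0,0,0],"claw":1}
  ],
  "grip_force": 40
}}

```text
time: 1.77
position: [0.5254, 0.0305, 0.2443]
tool_rot: [-0.645, -3.074, -0.0]
ft_force: [0.9, -0.0, -0.6]
grip_width: 0.003
```

Call:
{"name": "move_arm", "arguments": {
  "deltas": [
    {"linear":[-0.2,-0.2,0],"turn":[0,0,-0.55],"claw":1},
    {"linear":[0,0,0],"turn":[0,0,-0.55],"claw":1},
    {"linear":[0,0,0],"turn":[0,0,-0.55],"claw":1},
    {"linear":[0,0,0.8],"turn":[0,0,0],"claw":1},
    {"linear":[0,0,0.8],"turn":[0,0,0],"claw":1},
    {"linear":[0,0,0],"turn":[0,0,0],"claw":1},
    {"linear":[0,0,0],"turn":[0,0,0],"claw":1}
  ]
}}

```text
time: 2.35
position: [0.5272, 0.024, 0.1955]
tool_rot: [-0.467, -3.104, 0.002]
ft_force: [-0.1, 0.9, 0.4]
grip_width: 0.004
```

```bash
cat > rel.py <<'E'
from h import *
from scipy.spatial.transform import Rotation as R
p=np.load('clamp.npy');s=ctrl.get_state();M=R.from_rotvec(s['tool_rot']).as_matrix()
c,n=np.cos(p[2]),np.sin(p[2]);C=np.array([[c,-n,0],[n,c,0],[0,0,1]])
tip=s['position']+.022*M[:,2]
print('t',s['time'],'tip in clamp mm',(C.T@(tip-[p[0],p[1],0])*1000).round(1),'pad y',p[3]*1000-18,'F clamp',(C.T@s['ft_force']).round(1),'grip',s['grip_width'])
print('tool in clamp\n',(C.T@M).round(3))
E
python3 rel.py
```

```text
t 2.35 tip in clamp mm [ -2.9  21.8 173.5] pad y 21.75226909352206 F clamp [-0.3  0.8  0.4] grip 0.0041151966144020264
tool in clamp
 [[-1.     0.001 -0.003]
 [ 0.001  1.    -0.002]
 [ 0.003 -0.002 -1.   ]]
```

Call:
{"name": "move_arm", "arguments": {
  "deltas": [
    {"linear":[-0.1,-0.1,0.5],"turn":[0,0,0],"claw":1},
    {"linear":[0,0,0.6],"turn":[0,0,0],"claw":1},
    {"linear":[0,0,0.6],"turn":[0,0,0],"claw":1},
    {"linear":[0,0,0.5],"turn":[0,0,0],"claw":1},
    {"linear":[0,0,0.3],"turn":[0,0,0],"claw":1},
    {"linear":[0,0,0],"turn":[0,0,0],"claw":1},
    {"linear":[0,0,0],"turn":[0,0,0],"claw":1}
  ]
}}

```text
time: 2.93
position: [0.5309, 0.0205, 0.1225]
tool_rot: [0.467, 3.106, 0.0]
ft_force: [0.7, 0.2, 0.5]
grip_width: 0.007
```

```bash
python3 rel.py; python3 - <<'E'
from h import *
snap('side','sa');a=cv2.imread('pics/sa.png')[135:285,290:430]; cv2.imwrite('pics/sa1.png',cv2.resize(a,None,fx=4,fy=4,interpolation=cv2.INTER_CUBIC))
E
```

```text
t 2.9333 tip in clamp mm [  1.7  19.6 100.5] pad y 21.75226909352206 F clamp [0.6 0.4 0.5] grip 0.007123943429953326
tool in clamp
 [[-1.     0.     0.001]
 [ 0.     1.     0.   ]
 [-0.001  0.    -1.   ]]
```

View pics/sa1.png

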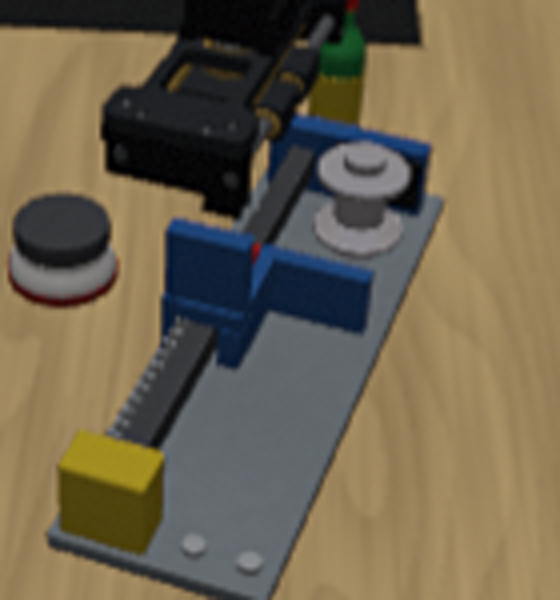

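The closed fingertips, at crop (225,205), hang just behind the lip, whose top edge is at rows 222–240. I'll check that against the projected tip position.

```bash
python3 - <<'E'
from h import *
from fit import W,d
p=np.load('clamp.npy')
for P in [(11,35,100.5),(-8,35,100.5),(24,53.75,106),(-24,53.75,106)]:
    print(P,((proj(d['side'],W(p,P,0))[0]-[290,135]+.5)*4-.5).round())
E
```

```text
(11, 35, 100.5) [199. 220.]
(-8, 35, 100.5) [232. 228.]
(24, 53.75, 106) [165. 226.]
(-24, 53.75, 106) [249. 246.]
```

The lip matches to 1 px. The tip shows 2–3 px short of the lip, which suggests slimmer fingers, and there is clearance either way. Pressing down now.

Call:
{"name": "move_arm", "arguments": {
  "deltas": [
    {"linear":[0.05,0,0.3],"turn":[0,0,0],"claw":1},
    {"linear":[0,0,0.3],"turn":[0,0,0],"claw":1},
    {"linear":[0,0,0.1],"turn":[0,0,0],"claw":1},
    {"linear":[0,0,0.1],"turn":[0,0,0],"claw":1},
    {"linear":[0,0,0],"turn":[0,0,0],"claw":1}
  ]
}}

```text
time: 3.4
position: [0.5284, 0.0208, 0.0972]
tool_rot: [-0.467, -3.105, 0.0]
ft_force: [-2.5, -0.5, 4.8]
grip_width: 0.01
```

```bash
python3 rel.py
```

```text
t 3.4 tip in clamp mm [-0.8 19.1 75.2] pad y 21.75226909352206 F clamp [-2.2 -1.3  4.8] grip 0.010206313897535672
tool in clamp
 [[-1.     0.001 -0.001]
 [ 0.001  1.    -0.   ]
 [ 0.001 -0.    -1.   ]]
```

The spring force is as expected (4.8 N at about 5 mm down). Pressing the rest of the way.

Call:
{"name": "move_arm", "arguments": {
  "deltas": [
    {"linear":[0,0,0.1],"turn":[0,0,0],"claw":1},
    {"linear":[0,0,0.08],"turn":[0,0,0],"claw":1},
    {"linear":[0,0,0.04],"turn":[0,0,0],"claw":1},
    {"linear":[0,0,0],"turn":[0,0,0],"claw":1}
  ]
}}

```text
time: 3.73
position: [0.5288, 0.0208, 0.0924]
tool_rot: [-0.467, -3.106, -0.001]
ft_force: [-5.3, -0.0, 10.6]
grip_width: 0.003
```

```bash
python3 rel.py
```

```text
t 3.7333 tip in clamp mm [-0.4 19.3 70.4] pad y 21.75226909352206 F clamp [-5.  -1.6 10.6] grip 0.0031043871162036315
tool in clamp
 [[-1.     0.001 -0.001]
 [ 0.001  1.     0.   ]
 [ 0.001  0.    -1.   ]]
```

Call:
{"name": "move_arm", "arguments": {
  "deltas": [
    {"linear":[0,0,0.07],"turn":[0,0,0],"claw":1},
    {"linear":[0,0,0],"turn":[0,0,0],"claw":1},
    {"linear":[0,0.1,0],"turn":[0,0,0],"claw":1},
    {"linear":[0,0.1,0],"turn":[0,0,0],"claw":1},
    {"linear":[0,0.1,0],"turn":[0,0,0],"claw":1},
    {"linear":[0,0.1,0],"turn":[0,0,0],"claw":1},
    {"linear":[0,0.1,0],"turn":[0,0,0],"claw":1},
    {"linear":[0,0.1,0],"turn":[0,0,0],"claw":1}
  ]
}}

```text
time: 4.4
position: [0.5344, 0.038, 0.0922]
tool_rot: [-0.468, -3.106, -0.002]
ft_force: [-9.3, -0.8, 23.1]
grip_width: 0.005
```

```bash
python3 rel.py
```

```text
t 4.4 tip in clamp mm [-0.1 37.3 70.2] pad y 21.75226909352206 F clamp [-8.6 -3.5 23.1] grip 0.0051687547592189674
tool in clamp
 [[-1.     0.001 -0.001]
 [ 0.001  1.     0.001]
 [ 0.001  0.001 -1.   ]]
```

The pad is bottomed at 23 N and the jaw is moving. Continuing the push.

Call:
{"name": "move_arm", "arguments": {
  "deltas": [
    {"linear":[0.03,0.15,0],"turn":[0,0,0],"claw":1},
    {"linear":[0,0.2,0],"turn":[0,0,0],"claw":1},
    {"linear":[0,0.2,0],"turn":[0,0,0],"claw":1},
    {"linear":[0,0.2,0],"turn":[0,0,0],"claw":1},
    {"linear":[0,0.2,0],"turn":[0,0,0],"claw":1},
    {"linear":[0,0.2,0],"turn":[0,0,0],"claw":1},
    {"linear":[0,0.2,0],"turn":[0,0,0],"claw":1},
    {"linear":[0,0.2,0],"turn":[0,0,0],"claw":1}
  ]
}}

```text
time: 5.07
position: [0.5479, 0.0822, 0.0922]
tool_rot: [0.468, 3.105, 0.001]
ft_force: [-8.0, -2.5, 20.4]
grip_width: 0.008
```

```bash
python3 rel.py
```

```text
t 5.0667 tip in clamp mm [-0.1 83.6 70.2] pad y 21.75226909352206 F clamp [-6.9 -4.7 20.4] grip 0.008365181089065414
tool in clamp
 [[-1.     0.001  0.001]
 [ 0.001  1.     0.001]
 [-0.001  0.001 -1.   ]]
```

The drag is 4.7 N, matching friction plus damping at this speed, so the jaw is moving with the tip.

Call:
{"name": "move_arm", "arguments": {
  "deltas": [
    {"linear":[0,0.2,0],"turn":[0,0,0],"claw":1},
    {"linear":[0,0.2,0],"turn":[0,0,0],"claw":1},
    {"linear":[0,0.2,0],"turn":[0,0,0],"claw":1},
    {"linear":[0,0.2,0],"turn":[0,0,0],"claw":1},
    {"linear":[0,0.2,0],"turn":[0,0,0],"claw":1},
    {"linear":[0,0.2,0],"turn":[0,0,0],"claw":1},
    {"linear":[0,0.2,0],"turn":[0,0,0],"claw":1},
    {"linear":[0,0.2,0],"turn":[0,0,0],"claw":1},
    {"linear":[0,0.1,0],"turn":[0,0,0],"claw":1}
  ]
}}

```text
time: 5.82
position: [0.5633, 0.1316, 0.0923]
tool_rot: [0.467, 3.105, 0.001]
ft_force: [-8.2, -7.2, 20.2]
grip_width: 0.004
```

```bash
python3 rel.py
```

```text
t 5.8167 tip in clamp mm [  0.  135.4  70.3] pad y 21.75226909352206 F clamp [-5.7 -9.3 20.2] grip 0.00403832624602052
tool in clamp
 [[-1.     0.     0.002]
 [ 0.     1.     0.001]
 [-0.002  0.001 -1.   ]]
```

Call:
{"name": "move_arm", "arguments": {
  "deltas": [
    {"linear":[0,0.1,0],"turn":[0,0,0],"claw":1},
    {"linear":[0,0.1,0],"turn":[0,0,0],"claw":1},
    {"linear":[0,0,0],"turn":[0,0,0],"claw":1}
  ]
}}

```text
time: 6.07
position: [0.5636, 0.132, 0.0922]
tool_rot: [-0.471, -3.105, 0.009]
ft_force: [-10.6, -11.1, 24.4]
grip_width: 0.001
```

```bash
python3 rel.py
```

```text
t 6.0667 tip in clamp mm [  0.2 135.7  70.2] pad y 21.75226909352206 F clamp [ -6.9 -13.7  24.4] grip 0.0012250355261972372
tool in clamp
 [[-1.     0.003 -0.001]
 [ 0.003  1.    -0.006]
 [ 0.001 -0.006 -1.   ]]
```

The arm stalled at y ≈ 136 mm with the force rising. I'll look whether that's the end stop.

```bash
python3 - <<'E'
from h import *
snap('side','sb');a=cv2.imread('pics/sb.png')[150:290,280:400]; a=cv2.resize(a,None,fx=4,fy=4,interpolation=cv2.INTER_CUBIC)
snap('top','tb');b=cv2.imread('pics/tb.png')[180:285,230:300]; b=cv2.resize(b,None,fx=4,fy=4,interpolation=cv2.INTER_CUBIC)
c=np.zeros((560,480+280,3),np.uint8);c[:,:480]=a;c[:420,480:]=b;cv2.imwrite('pics/b1.png',c)
E
```

```text
(no output)
```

View pics/b1.png

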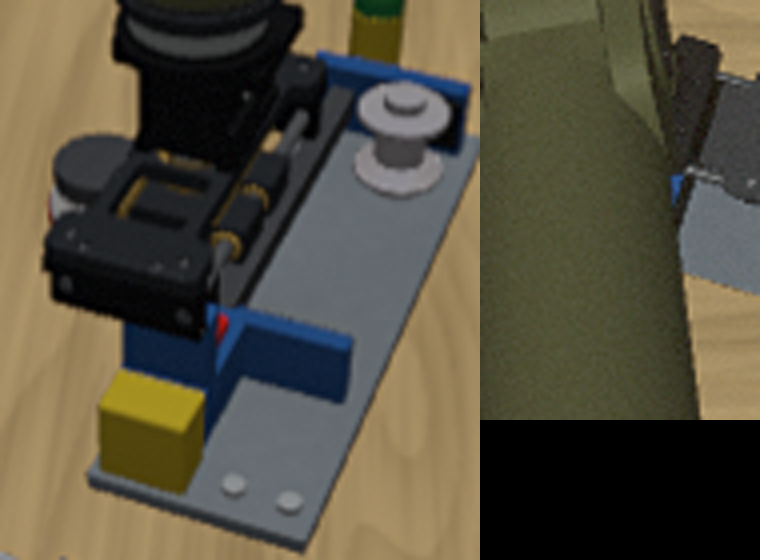

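The carriage appears right at the yellow stop. The jaw-plate corner moved from crop-1 (410,212) to (353,340), which I'll turn into a travel figure.

```bash
python3 - <<'E'
from h import *
from fit import d
p=np.load('clamp.npy');a=p[2];Y=np.array([-np.sin(a),np.cos(a)]);X=np.array([np.cos(a),np.sin(a)])
for u,v in [((410+.5)/4.4-.5+290,(212+.5)/4.4-.5+155),((353+.5)/4-.5+280,(340+.5)/4-.5+150)]:
    q=(atz(d['side'],u,v,.06)[:2]-p[:2])*1000; print(q@X,q@Y)
E
```

```text
-80.63068958573491 -7.106103466272105
-80.18596958222808 108.63582925177889
```

Call:
{"name": "move_arm", "arguments": {
  "deltas": [
    {"linear":[0,0.15,0],"turn":[0,0,0],"claw":1},
    {"linear":[0,0.15,0],"turn":[0,0,0],"claw":1},
    {"linear":[0,0.15,0],"turn":[0,0,0],"claw":1},
    {"linear":[0,0,0],"turn":[0,0,0],"claw":1},
    {"linear":[0,0,0],"turn":[0,0,0],"claw":1}
  ]
}}

```text
time: 6.58
position: [0.5684, 0.1418, 0.0922]
tool_rot: [0.475, 3.105, -0.014]
ft_force: [-9.3, -16.0, 24.3]
grip_width: 0.0
```

```bash
python3 rel.py
```

```text
t 6.5833 tip in clamp mm [  2.  146.4  70.2] pad y 21.75226909352206 F clamp [ -4.2 -18.   24.3] grip 0.00047557026841240767
tool in clamp
 [[-1.     0.006  0.001]
 [ 0.006  1.    -0.009]
 [-0.001 -0.009 -1.   ]]
```

The fingertip had been dragging by friction and has now slid on to about where the lip should be (146 mm). I'll push on to confirm firm lip contact.

Call:
{"name": "move_arm", "arguments": {
  "deltas": [
    {"linear":[0.03,0.12,0],"turn":[0,0,0],"claw":1},
    {"linear":[0,0.1,0],"turn":[0,0,0],"claw":1},
    {"linear":[0,0,0],"turn":[0,0,0],"claw":1},
    {"linear":[0,0,0],"turn":[0,0,0],"claw":1}
  ]
}}

```text
time: 6.92
position: [0.5685, 0.142, 0.0922]
tool_rot: [-0.48, -3.102, 0.026]
ft_force: [-14.8, -27.2, 30.0]
grip_width: 0.005
```

```bash
python3 rel.py
```

```text
t 6.9167 tip in clamp mm [  1.9 146.4  70.2] pad y 21.75226909352206 F clamp [ -6.1 -30.3  30. ] grip 0.004751255648304188
tool in clamp
 [[-1.     0.009 -0.   ]
 [ 0.009  1.    -0.017]
 [ 0.    -0.017 -1.   ]]
```

The arm stalled at 146.4 mm with 30 N on the lip, so the jaw is at its stop. I'll lift off straight up while keeping the +y preload so the pad isn't dragged back, then back off from the lip and retreat.

Call:
{"name": "move_arm", "arguments": {
  "deltas": [
    {"linear":[0,0,-0.2],"turn":[0,0,0],"claw":1},
    {"linear":[0,0,-0.2],"turn":[0,0,0],"claw":1},
    {"linear":[0,0,-0.2],"turn":[0,0,0],"claw":1},
    {"linear":[0,0,-0.2],"turn":[0,0,0],"claw":1},
    {"linear":[0,0,0],"turn":[0,0,0],"claw":1}
  ]
}}

```text
time: 7.33
position: [0.5661, 0.1461, 0.1105]
tool_rot: [-0.476, -3.099, 0.023]
ft_force: [-6.8, -17.7, 0.4]
grip_width: 0.005
```

```bash
python3 rel.py
```

```text
t 7.3333 tip in clamp mm [ -1.7 149.7  88.5] pad y 21.75226909352206 F clamp [ -1.3 -18.9   0.4] grip 0.004957020136349154
tool in clamp
 [[-1.     0.006 -0.004]
 [ 0.007  1.    -0.016]
 [ 0.004 -0.016 -1.   ]]
```

Clear of the pad, with only the lip still touched (19 N). Backing off and rising.

Call:
{"name": "move_arm", "arguments": {
  "deltas": [
    {"linear":[0,-0.3,0],"turn":[0,0,0],"claw":1},
    {"linear":[0,-0.3,0],"turn":[0,0,0],"claw":1},
    {"linear":[0,0,-0.4],"turn":[0,0,0],"claw":1},
    {"linear":[0,0,-0.8],"turn":[0,0,0],"claw":1},
    {"linear":[0,0,-0.8],"turn":[0,0,0],"claw":1},
    {"linear":[0,0,-0.8],"turn":[0,0,0],"claw":1},
    {"linear":[0,0,-0.8],"turn":[0,0,0],"claw":1},
    {"linear":[0,-0.8,-0.5],"turn":[0,0,0],"claw":1},
    {"linear":[0,-0.8,-0.5],"turn":[0,0,0],"claw":1},
    {"linear":[0,-0.8,-0.5],"turn":[0,0,0],"claw":1},
    {"linear":[0,-0.8,0],"turn":[0,0,0],"claw":1},
    {"linear":[0,-0.8,0],"turn":[0,0,0],"claw":1},
    {"linear":[0,-0.8,0],"turn":[0,0,0],"claw":1},
    {"linear":[0,-0.8,0],"turn":[0,0,0],"claw":1},
    {"linear":[0,-0.8,0],"turn":[0,0,0],"claw":1},
    {"linear":[0,-0.8,0],"turn":[0,0,0],"claw":1},
    {"linear":[0,0,0],"turn":[0,0,0],"claw":1},
    {"linear":[0,0,0],"turn":[0,0,0],"claw":1}
  ]
}}

```text
time: 8.83
position: [0.5003, -0.0677, 0.2675]
tool_rot: [0.47, 3.103, 0.003]
ft_force: [0.5, 0.3, 0.3]
grip_width: 0.005
```

```bash
python3 rel.py; python3 - <<'E'
from h import *
snap('side','sc');a=cv2.imread('pics/sc.png')[120:320,250:410]; a=cv2.resize(a,None,fx=3,fy=3,interpolation=cv2.INTER_CUBIC)
snap('top','tc');b=cv2.imread('pics/tc.png')[150:290,200:420][:, :100]; b=cv2.resize(b,None,fx=3,fy=3,interpolation=cv2.INTER_CUBIC)
c=np.zeros((600,780,3),np.uint8);c[:,:480]=a;c[:420,480:]=b;cv2.imwrite('pics/c1.png',c)if 0 else None
c=np.zeros((600,780,3),np.uint8);c[:,:480]=a;c[:420,480:]=b[:,:300];cv2.imwrite('pics/c1.png',c)
E
```

```text
t 8.8333 tip in clamp mm [ -1.6 -73.6 245.5] pad y 21.75226909352206 F clamp [0.4 0.4 0.3] grip 0.004748750827399561
tool in clamp
 [[-1.     0.003  0.003]
 [ 0.003  1.     0.002]
 [-0.003  0.002 -1.   ]]
```

View pics/c1.png

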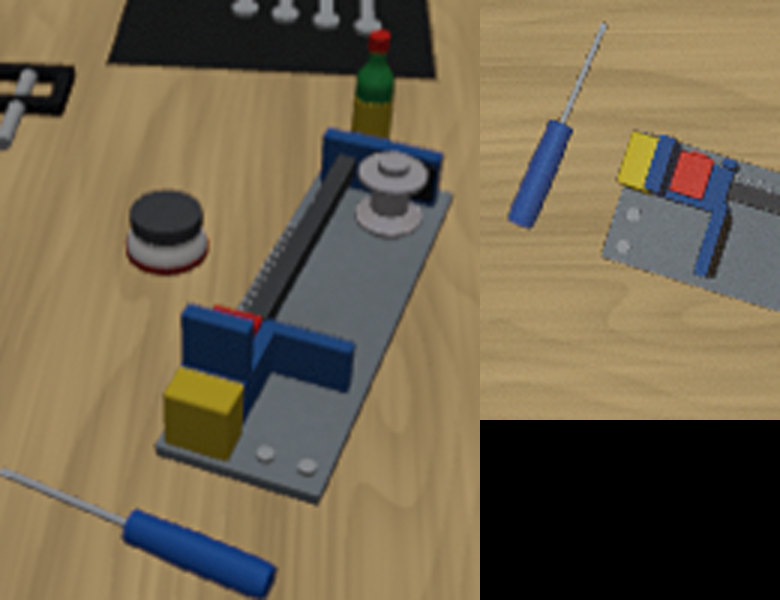

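The lip sits against the yellow stop, the red pad is visible at (691,173), and the hub, bottle, jar and screwdriver are in place. One last numeric check on jaw travel and on whether any loose item shifted.

```bash
python3 - <<'E'
from h import *
from fit import d
p=np.load('clamp.npy');a=p[2];Y=np.array([-np.sin(a),np.cos(a)])
f=lambda n,u,v,z:((atz(d[n],u,v,z)[:2]-p[:2])*1000)@Y
print('travel from pad',f('top',(691.5-480)/3-.5+200,173.5/3-.5+150,.08)-f('top',394.5/5-.5+235,182.5/5-.5+185,.08)+p[3]*1000)
print('travel from plate corner',f('side',354.5/3-.5+250,343.5/3-.5+120,.06)-f('side',410.5/4.4-.5+290,212.5/4.4-.5+155,.06)+p[3]*1000)
A=cv2.imread('pics/side0.png');B=cv2.imread('pics/sc.png')
for n,(x0,y0,x1,y1) in dict(hub=(366,168,396,200),lube=(366,128,384,165),jar=(290,180,322,212),driver=(248,274,342,320)).items():
    a,b=[cv2.cvtColor(i[y0:y1,x0:x1],6).astype(np.float32) for i in(A,B)]
    print(n,np.abs(a-b).mean().round(1),np.round(cv2.phaseCorrelate(a,b)[0],2))
E
```

```text
travel from pad 156.2998412221398
travel from plate corner 153.81449664379585
hub 1.4 [0.02 0.05]
lube 1.2 [ 0.02 -0.03]
jar 1.2 [ 0.   -0.05]
driver 1.3 [0.   0.01]
```

Those two figures read 4–6 mm under 160, which is near the measuring error. I'll check the stop contact directly in a close-up with the 0.16 m prediction overlaid.

```bash
python3 - <<'E'
from h import *
from fit import W,d
p=np.load('clamp.npy').copy()
out=[]
for n,f,(x,y,w,h) in [('top','tc',(238,188,52,62)),('side','sc',(298,215,75,75))]:
    k=7 if n=='top' else 5
    a=cv2.resize(cv2.imread(f'pics/{f}.png')[y:y+h,x:x+w],None,fx=k,fy=k,interpolation=cv2.INTER_CUBIC)
    for P,c in [((24,174,62),(255,255,255)),((-24,174,62),(255,255,255)),((24,160,106),(0,255,0)),((-24,160,106),(0,255,0)),((0,142,80),(255,255,0))]:
        q=(proj(d[n],W(p,P,0))[0]-[x,y]+.5)*k-.5; cv2.circle(a,tuple(int(i) for i in q.round()),3,c,-1)
    out.append(cv2.copyMakeBorder(a,0,440-a.shape[0],0,0,0))
cv2.imwrite('pics/d1.png',np.hstack(out))
E
```

```text
(no output)
```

View pics/d1.png

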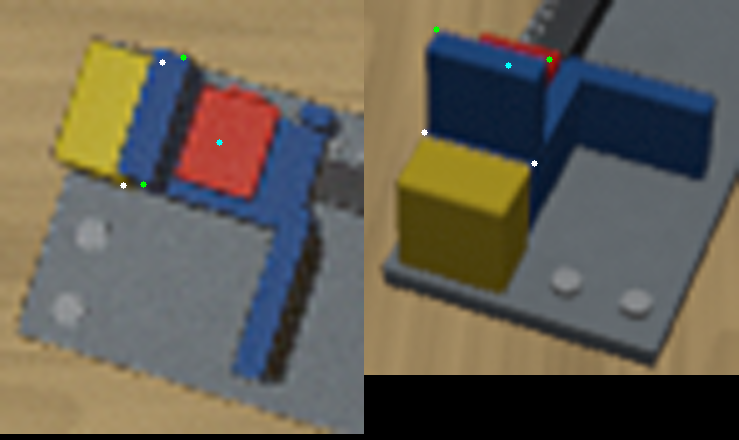

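The predicted 0.16 m lip edge lands within about 1 px of the seen edge, and no gap shows between carriage and stop. Together with the hard 30 N stall while the release was fully down, that settles it. Handing in.

```bash
python3 -c "
from bench import ctrl
print(ctrl.close_job())"
```

```text
the job is handed in; nothing more can be done
None
```

The clamp is open: the sliding jaw is back at the yellow end stop and the hub is free. I handed the job in at about 9 s of the 32 s limit.

**What I did:** With the fingers closed, I pressed the red release right down; the tips bottomed at 70 mm with more than 10 N. Keeping it down, I pushed the jaw along the bar until it stalled hard with about 30 N in the push direction. I then lifted straight off, still pushing lightly towards the stop so the jaw could not be dragged back, and retreated clear.

**Last checks:**
- **Contact and other items:** The tool force was near zero after the retreat. The hub, bottle, jar and screwdriver showed no shift in the side view (0.05 px or less).
- **Jaw at the stop:** The close-ups show no gap at the stop. Most of the edges I compared lie within about 1 px (2–3 mm) of where 0.160 m of travel would put them.
- **Disagreement:** Two rough picture measurements gave 0.156 m and 0.154 m of travel. I put the difference down to the 2–3 mm uncertainty in the pictures and in the starting position, since the jaw stalled hard with the release fully down.

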